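# Press home the rocking lid of a colour tin

## Task

One of the four identical lids on the glass-colour tins has not been pressed home. With a fingertip, press each lid lightly near its edge until you find the one that rocks, then press that lid straight down at its middle until it sits flat and fully home, and move clear. Only press: do not pick up or lift any lid, leave the other lids home, never press harder than about 50 N, and leave the torch, jacks and paddle alone.

Things in the scene. Friction and masses are not known exactly. Their poses are not given: they have to be found in the camera images.
- rack: Grey painted steel tray, 250 x 250 mm, walls 30 mm high, fixed on the bench. In it stand four identical fixed tins (86 mm across, rim 74 mm above the bench), two by two, 116 mm apart centre to centre. Origin: centre of the tray's underside, on the bench; z up; its x axis points to the far pair of tins, its y axis to the left pair.
- lid_1: Loose flat steel push-on lid of the near left tin: a round plate 92 mm across, 4 mm thick, with a plug below it (72 mm across, 5 mm deep) that enters the tin with some mm of play. About 0.12 kg. Origin: centre of the plate's underside; the top to press lies 4 mm above it; z up. Any of the four lids may be the one not home.
- lid_2: Lid of the near right tin, same shape and origin as lid_1. A lid that is home lies flat on the rim (origin 74 mm above the bench) and does not give. One not home lies level but 3 mm higher, resting on a 14 mm wide spot at its middle.
- lid_3: Lid of the far left tin, same shape and origin as lid_1. A lid not home, pressed 28 to 40 mm off its middle with 1 to 5 N, rocks by about 0.08 rad onto the rim, its other side rising, and falls back level when let go.
- lid_4: Lid of the far right tin, same shape and origin as lid_1. A lid not home, pressed at its middle with more than about 10 to 15 N, slides down 3 mm onto the rim and stays there.
- mouth_1 (a point): Centre of the mouth of the near left tin, level with its rim, 74 mm above the bench, fixed; where the origin of lid_1 lies when home.
- mouth_2 (a point): Centre of the mouth of the near right tin, level with its rim, 74 mm above the bench, fixed; where the origin of lid_2 lies when home.
- mouth_3 (a point): Centre of the mouth of the far left tin, level with its rim, 74 mm above the bench, fixed; where the origin of lid_3 lies when home.
- mouth_4 (a point): Centre of the mouth of the far right tin, level with its rim, 74 mm above the bench, fixed; where the origin of lid_4 lies when home.
- torch: Bystander: blue gas hand torch standing upright on the bench left of the tray, 68 mm across, about 165 mm high. Origin: centre of its underside.
- jacks: Bystander: bare steel glassblower's jacks (long tongs) lying on the bench beyond the tray, 276 mm long, 60 mm wide, 16 mm thick. Origin: middle of its length, on the bench; its x axis runs along it.
- paddle: Bystander: wooden paddle lying on the bench right of the tray, 220 x 60 x 16 mm. Origin: middle of its length, on the bench; its x axis runs along it.
Not all that is in view belongs to the job. What is shaped like the lid_2 but blue is not meant. Leave any red look-alike of the lid_1 alone.

How it is judged:
On the way, in this order (a step that is already met when the one before it is completed fails the run):
1. the lid that is not home is felt to rock: a press near its edge tilts it by more than 0.04 rad (((angle between lid_1's own z axis and vertical above 0.04 rad and contact force between the fingers and lid_1 above 0.2 N) or (angle between lid_2's own z axis and vertical above 0.04 rad and contact force between the fingers and lid_2 above 0.2 N) or (angle between lid_3's own z axis and vertical above 0.04 rad and contact force between the fingers and lid_3 above 0.2 N) or (angle between lid_4's own z axis and vertical above 0.04 rad and contact force between the fingers and lid_4 above 0.2 N))), for 0.1 s.
2. all four lids are flat and home on their rims (z of lid_1 in the frame of rack between 0.072 and 0.0754 m and angle between each of lid_1, lid_2, lid_3, lid_4's own z axis and vertical below 0.025 rad and horizontal distance between lid_1 and mouth_1 below 0.007 m and z of lid_2 in the frame of rack between 0.072 and 0.0754 m and horizontal distance between lid_2 and mouth_2 below 0.007 m and z of lid_3 in the frame of rack between 0.072 and 0.0754 m and horizontal distance between lid_3 and mouth_3 below 0.007 m and z of lid_4 in the frame of rack between 0.072 and 0.0754 m and horizontal distance between lid_4 and mouth_4 below 0.007 m), for 0.2 s.
At the end, for the whole second after the job is handed in: Each of the four lids lies on its own tin, flat on the rim: within 1.4 mm of home in height, tilted less than 0.025 rad, its centre within 7 mm of the tin's mouth, at rest (all of step 2 and linear speed of each of lid_1, lid_2, lid_3, lid_4 below 0.01 m/s); the robot touches nothing.
It fails at once if a lid is lifted or tipped up (z of any of lid_1, lid_2, lid_3, lid_4 in the frame of rack above 0.086 m or angle between any of lid_1, lid_2, lid_3, lid_4's own z axis and vertical above 0.25 rad).
It fails at once if a lid is pressed harder than about 50 N (contact force between the fingers and lid_1 above 60 N or contact force between the fingers and lid_2 above 60 N or contact force between the fingers and lid_3 above 60 N or contact force between the fingers and lid_4 above 60 N).
It fails at once if the torch, jacks or paddle is pushed aside (distance of any of torch, jacks, paddle from where it was at the start of the episode above 0.015 m).
It fails at once if the torch is tipped (angle between torch's own z axis and vertical above 0.3 rad).
It also fails if it takes over 51 s, if anything falls off the work surface, if the arm or the gripper's body presses on something with over 40 N, if the wrist force passes 120 N, or if a joint passes its speed limit or range.

## Robot

A 6-joint arm with a two-finger parallel gripper is mounted at the origin on the work surface. World frame = base frame: x ahead of the robot, y to its left, z up, the work surface at z = 0. Lengths are in m, angles in rad, forces in N, time in s.
With the tool pointing down it reaches from about 0.35 to 0.975 m from the base axis. Payload 4.9 kg.
Tool frame: the origin (TCP) lies at the very end of the fingers, on their centre line; the grasp point (between the pads) lies 19 mm behind it; z points along the fingers, y is the line along which they close (so a half turn about z gives the same grasp; the last joint's range is limited). The gripper opens to 85 mm and grips with 20 to 120 N. Pads are 22 mm wide; open, the fingers measure 114 mm over their backs; the gripper's body (76 mm by 85 mm) begins 54 mm behind the grasp point. The pads swing forward as they close: fully open they stand 13 mm farther back than shut.
Start: joints at [1.132, 0.053, 1.613, -0, 1.476, -0.119], TCP at [0.196, 0.593, 0.231] pointing down, gripper open.
Joint ranges: [-3.01, 3.01], [-1.01, 2.22], [0.06, 2.58], [-1.02, 4.17], [0.09, 2.62], [-3.14, 3.14]. Speed limits (rad/s): [2.57, 2.57, 3.14, 3.14, 3.14, 3.14].

## Interface

Orientations are given as a unit quaternion [w, x, y, z].
In Python, from plant import state, optics, ticket, nets gives the robot as it stands. The module is installed in compiled form; this text tells all that it offers.
- The arm moves only by the shell command python3 -m inch 'ROWS' [OPENING]. ROWS is JSON, a list of rows, each an object of numbers: "dx", "dy", "dz": the shift along the tool's x, y, z as a fraction of full scale; "rx", "ry", "rz": the turn, a rotation vector about the tool's x, y, z as a fraction of full scale. In form: [{"dx": .., "dy": .., "dz": .., "rx": .., "ry": .., "rz": ..}, ...]. A call has 1 to 5 rows; each row is the pose to reach, as a shift and turn from the pose commanded when the call began, along the tool's axes at that moment; what a row does not reach only later rows make up. Full scale, the value 1, is 0.8 m for a shift and 1.5 rad for a turn. A row lasts 1/10 s, in which the tool goes at most 50 mm and 8.59 degrees, less where a joint would pass 70% of its speed; a pose out of reach is approached as far as the arm can. A call with a number of a shift or a turn outside -1 to 1 is refused whole. A call with a gripper value outside its range is refused whole. OPENING is the opening, from -1 (shut) to 1 (fully open), set as the call begins (- or left out, the last holds). The fingers move at their own pace and stop on an object; the grip force is fixed at half the most. Time passes only in rows, so rows that repeat a pose let the fingers close. It gives the time, the measured TCP pose, the force, the opening and the grip force at its end, in the units of the state.
- state(): the state, without advancing time (a new reading comes with each control period).
- optics.grab_frame(name): name is "scene" or "top" or "wrist"; returns the picture (400x640x3 uint8, red, green, blue); there is no depth.
- optics.camera_info(name): a dict with "fx", "fy", "cx", "cy" (pixels), "R" (3x3) and "t" (3): a world point X has camera coordinates R X + t. Camera axes: x right, y down, z forward; pixel columns grow to the right and rows downward; lengths in m; the calibration is good to about 2 mm. A picture is of the moment at which its call begins: read the wrist's pose just before it. camera_info takes no time and is no camera call; for the wrist camera it gives the pose at the moment of the call.
- ticket.job_done(): hands the job in; it is judged then, once.
Trained networks look in the newest picture that a camera, given by its name, has taken for a name from the list of things; names that differ only in an ending like _2 or _b are one class to them, and where a whole thing is asked for, a point or a joint stands for the part that bears it (a point fixed in the world has none). Each returns a list of dicts, best first, with "confidence" (0 to 1); they miss things now and then, are a little off and sometimes report something else, mostly with a low value. They report only what shows in the picture. A call takes as long as a camera call. They do not tell look-alikes from the thing itself.
- nets.boxes_of(camera, name): "bbox" ([centre column, centre row, width, height] in pixels, round what is visible of it).
- nets.outline_of(camera, name): "pixels" (400x640 bool, what is visible of it) and "bbox" ([centre column, centre row, width, height] in pixels, round what is visible of it).
The state is a dict: "time": time; "joint_pos": joint angles; "joint_vel": joint speeds; "joint_efforts": joint torques, N m; "tool_pos": TCP position; "tool_rot": TCP orientation; "contact_force": force on the tool from outside, world axes, zero at the start; "ft_torque": the same for the moment, N m; "gripper_width": opening from 0.0 (shut) to 1.0 (fully open); "grasp_force": force on a finger pad.
Only numpy, scipy, OpenCV 4.12 (cv2) and the standard library are available. Lean on these libraries where they do the work, as an engineer would, in place of code of your own. Each camera call takes 0.05 s, during which the arm holds its last target. There are 200 camera calls.

## Working session

There is one attempt and no reset: what is moved stays moved. The work goes in short steps, Python scripts to look and compute and a shell command to move; the robot and the scene stay as the last step left them, time stands still between calls to the robot, and variables do not carry over. Pictures are saved under pics/ and viewed, at most 10 in all, crops included, and the job is handed in when it is done.

```bash
mkdir -p pics; cat > h.py <<'E'
import numpy as np, cv2
from plant import state, optics, ticket, nets
def ray(cam,u,v,z):
    c=optics.camera_info(cam);R=np.array(c['R']);t=np.array(c['t'])
    o=-R.T@t; d=R.T@np.array([(u-c['cx'])/c['fx'],(v-c['cy'])/c['fy'],1])
    return o+d*(z-o[2])/d[2]
E
python3 - <<'E'
from h import *
for n in ("top","scene"):
    cv2.imwrite(f'pics/{n}.png',optics.grab_frame(n)[:,:,::-1])
    for o in ('lid_1','rack','torch'):
        for b in nets.boxes_of(n,o):
            print(n,o,round(b['confidence'],2),np.round(b['bbox'],1),np.round(ray(n,*b['bbox'][:2],.078 if o!='rack' else .03),4))
s=state();print(s['time'],s['tool_pos'],s['tool_rot'],s['contact_force'],s['gripper_width'])
E
```

```text
top lid_1 0.78 [267.1 201.7  29.3  32.3] [0.5332 0.2031 0.078 ]
top lid_1 0.75 [283.7 164.9  34.   31.3] [0.6422 0.1655 0.078 ]
top lid_1 0.75 [214.8 197.6  32.3  29.6] [0.5367 0.3498 0.078 ]
top lid_1 0.73 [292.8 279.9  28.9  34.5] [0.3262 0.1162 0.078 ]
top lid_1 0.68 [306.1 217.1  35.2  33.5] [0.4961 0.0921 0.078 ]
top lid_1 0.58 [322.9 177.6  30.3  32.1] [0.611  0.0522 0.078 ]
top lid_1 0.57 [241.7 278.8  31.4  35.8] [0.3213 0.2518 0.078 ]
top rack 0.8 [296.8 194.4 110.1 110.1] [0.5692 0.1264 0.03  ]
top torch 0.9 [214.8 136.6  28.8  44.3] [0.7166 0.3716 0.078 ]
scene lid_1 0.94 [338.2 192.4  29.7  29.6] [0.5063 0.0903 0.078 ]
scene lid_1 0.85 [381.6 195.6  36.4  27.1] [0.5361 0.2065 0.078 ]
scene lid_1 0.8 [381.6 154.4  30.   23.2] [0.3895 0.2392 0.078 ]
scene lid_1 0.73 [378.1 236.4  35.6  30.1] [0.662  0.1692 0.078 ]
scene lid_1 0.73 [342.3 158.2  32.4  22. ] [0.3855 0.1225 0.078 ]
scene lid_1 0.71 [332.3 228.1  34.6  29.6] [0.6186 0.0561 0.078 ]
scene lid_1 0.61 [438.2 208.9  30.3  26.4] [0.6033 0.347  0.078 ]
scene rack 0.55 [357.1 225.9 104.8  97.6] [0.5929 0.1292 0.03  ]
scene torch 0.78 [460.  248.1  35.7  40.5] [0.728  0.3666 0.078 ]
scene torch 0.63 [266.6 214.9  21.9  65.3] [ 0.5499 -0.1117  0.078 ]
0.4 [0.19644326 0.59321818 0.23112399] [-4.54698230e-05  1.59226487e-01  9.87242071e-01 -1.32845451e-04] [ 0.19079389 -0.38554759  0.23503133] 0.9996283497379352
```

View pics/top.png

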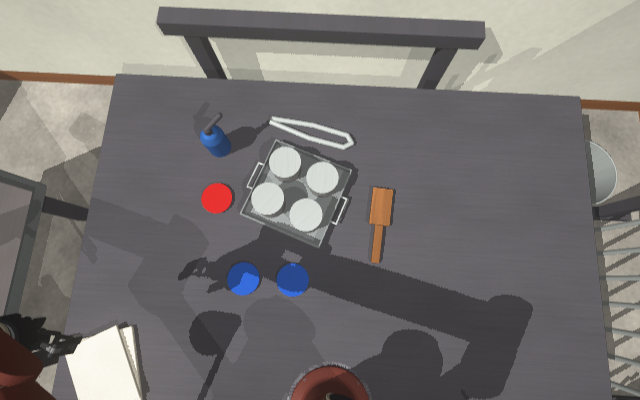

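View pics/scene.png

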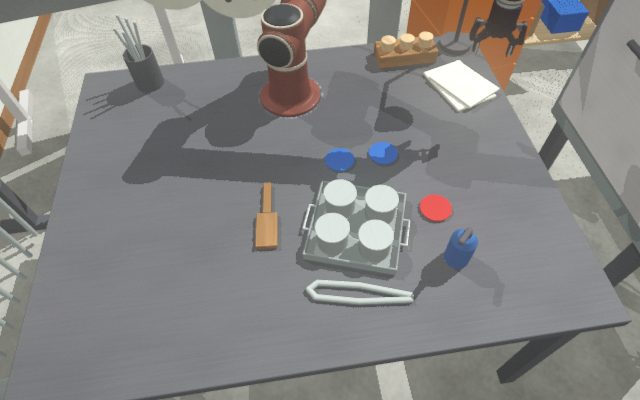

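The top view shows four white lids in the tray around (295,190). There are blue decoys at (243,278) and (293,280) and a red one at (217,198). The scene view confirms this, and the tool yaw is already about that of the tray (-18°). I'll shut the gripper and move over the rack.

```bash
for i in 1; do :; done
python3 -m inch '[{"dx":-0.21,"dy":-0.133,"dz":-0.03},{"dx":-0.21,"dy":-0.133,"dz":-0.03},{"dx":-0.21,"dy":-0.133,"dz":-0.03},{"dx":-0.21,"dy":-0.133,"dz":-0.03},{"dx":-0.21,"dy":-0.133,"dz":-0.03}]' -1
python3 -m inch '[{"dx":-0.21,"dy":-0.133,"dz":-0.03},{"dx":-0.21,"dy":-0.133,"dz":-0.03},{"dx":-0.21,"dy":-0.133,"dz":-0.03},{"dx":-0.21,"dy":-0.133,"dz":-0.03},{"dx":-0.21,"dy":-0.133,"dz":-0.03}]'
python3 -m inch '[{"dx":-0.12,"dy":-0.133,"dz":-0.03},{"dx":-0.12,"dy":-0.133,"dz":-0.03},{"dx":-0.12,"dy":-0.133,"dz":-0.03},{"dx":-0.12,"dy":-0.133,"dz":-0.03},{"dx":-0.12,"dy":-0.133,"dz":-0.03}]'
python3 - <<'E'
from h import *
s=state();print(s['time'],s['tool_pos'],s['tool_rot'],s['contact_force'])
im=optics.grab_frame('wrist');cv2.imwrite('pics/w1.png',im[:,:,::-1])
for b in nets.outline_of('wrist','lid_1'):
    p=np.argwhere(b['pixels'])[:,::-1]; 
    e=cv2.fitEllipse(cv2.convexHull(p.astype(np.int32)))
    print(round(b['confidence'],2),np.round(b['bbox']),np.round(e[0]),np.round(e[1]),np.round(ray('wrist',*e[0],.078),4))
E
```

```text
0.4 [0.19644326 0.59321818 0.23112399] [-4.54698230e-05  1.59226487e-01  9.87242071e-01 -1.32845451e-04] [ 0.19079389 -0.38554759  0.23503133]
0.46 [  5. 342.  11.  13.] [ -4. 344.] [10. 32.] [0.2597 0.2142 0.078 ]validation failed for argument at $[0]...
validation failed for argument at $[0]...
validation failed for argument at $[0]...
```

View pics/w1.png

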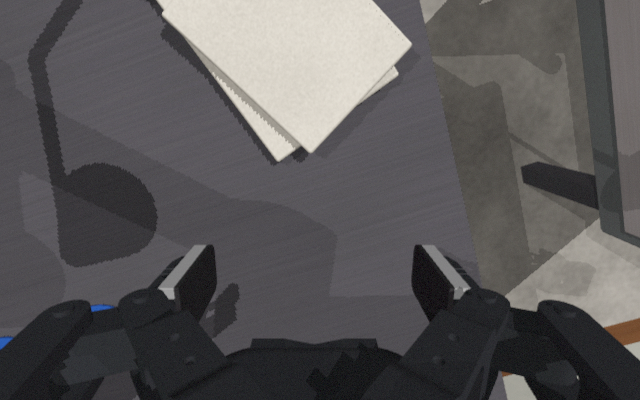

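The arm did not move because every row needs all six keys. The wrist view shows only papers, with image-up along tool +x.

```bash
python3 -m inch '[{"dx":-0.21,"dy":-0.133,"dz":-0.05,"rx":0,"ry":0,"rz":0},{"dx":-0.21,"dy":-0.133,"dz":-0.05,"rx":0,"ry":0,"rz":0},{"dx":-0.21,"dy":-0.133,"dz":-0.05,"rx":0,"ry":0,"rz":0},{"dx":-0.21,"dy":-0.133,"dz":-0.05,"rx":0,"ry":0,"rz":0},{"dx":-0.21,"dy":-0.133,"dz":-0.05,"rx":0,"ry":0,"rz":0}]' -1
python3 -m inch '[{"dx":-0.21,"dy":-0.133,"dz":-0.05,"rx":0,"ry":0,"rz":0},{"dx":-0.21,"dy":-0.133,"dz":-0.05,"rx":0,"ry":0,"rz":0},{"dx":-0.21,"dy":-0.133,"dz":-0.05,"rx":0,"ry":0,"rz":0},{"dx":-0.21,"dy":-0.133,"dz":-0.05,"rx":0,"ry":0,"rz":0},{"dx":-0.21,"dy":-0.133,"dz":-0.05,"rx":0,"ry":0,"rz":0}]'
python3 -m inch '[{"dx":-0.26,"dy":-0.133,"dz":-0.05,"rx":0,"ry":0,"rz":0},{"dx":-0.26,"dy":-0.133,"dz":-0.05,"rx":0,"ry":0,"rz":0},{"dx":-0.26,"dy":-0.133,"dz":-0.05,"rx":0,"ry":0,"rz":0},{"dx":-0.26,"dy":-0.133,"dz":-0.05,"rx":0,"ry":0,"rz":0},{"dx":-0.26,"dy":-0.133,"dz":-0.05,"rx":0,"ry":0,"rz":0}]'
cat > look.py <<'E'
from h import *
import sys
s=state();print(s['time'],s['tool_pos'],s['tool_rot'],s['contact_force'])
im=optics.grab_frame('wrist');cv2.imwrite('pics/%s.png'%sys.argv[1],im[:,:,::-1])
for b in nets.outline_of('wrist','lid_1'):
    p=np.argwhere(b['pixels'])[:,::-1]; 
    e=cv2.fitEllipse(cv2.convexHull(p.astype(np.int32)))
    print(round(b['confidence'],2),np.round(b['bbox']),np.round(e[0]),np.round(e[1]),np.round(ray('wrist',*e[0],.078),4))
E
python3 look.py w2
```

```text
time: 1.0
tool_pos: [0.326, 0.4367, 0.2735]
tool_rot: [0.002, 0.162, 0.987, 0.001]
contact_force: [-0.1, 1.6, 0.8]
gripper_width: 0.147
grasp_force: 0.0
time: 1.5
tool_pos: [0.4516, 0.2826, 0.313]
tool_rot: [0.002, 0.162, 0.987, 0.0]
contact_force: [0.0, 1.8, -0.0]
gripper_width: -0.0
grasp_force: 0.0
time: 2.0
tool_pos: [0.614, 0.1182, 0.3513]
tool_rot: [-0.0, 0.159, 0.987, 0.0]
contact_force: [-0.3, 1.1, -0.5]
gripper_width: 0.006
grasp_force: 0.0
2.0 [0.61395097 0.11823052 0.35131564] [-7.22585728e-06  1.59439007e-01  9.87207774e-01  1.18396303e-04] [-0.32792639  1.09203239 -0.51714462]
0.89 [474.  52.  73.  74.] [471.  51.] [65. 75.] [0.5514 0.3327 0.078 ]
0.82 [267.  81.  75.  81.] [266.  79.] [76. 82.] [0.5038 0.093  0.078 ]
0.72 [266. 173.  75.  68.] [267. 174.] [69. 72.] [0.6126 0.0534 0.078 ]
0.58 [357. 177.  70.  74.] [356. 176.] [69. 71.] [0.6521 0.1622 0.078 ]
0.56 [362.  83.  80.  81.] [362.  82.] [76. 81.] [0.5439 0.2021 0.078 ]
```

View pics/w2.png

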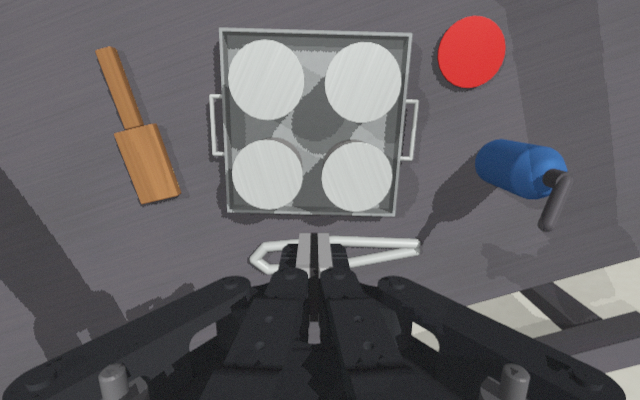

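The wrist view shows the tray with its lids at (266,79), (362,82), (267,174) and (357,177). The paddle is on the left, with the torch and red decoy on the right. I'll refine the positions with a white-segmentation ellipse fit and a square fit.

```bash
python3 - <<'E'
from h import *
im=cv2.cvtColor(cv2.imread('pics/w2.png'),cv2.COLOR_BGR2GRAY)
R4={'NR':(266,79),'NL':(362,82),'FR':(267,174),'FL':(357,177)}
P={}
for k,(u,v) in R4.items():
    m=np.zeros((402,642),np.uint8); f=cv2.GaussianBlur(im,(3,3),0)
    cv2.floodFill(f,m,(u,v),255,14,14,cv2.FLOODFILL_FIXED_RANGE|cv2.FLOODFILL_MASK_ONLY|(255<<8)|8)
    m=cv2.morphologyEx(m[1:-1,1:-1],cv2.MORPH_OPEN,np.ones((15,15),np.uint8))
    c=max(cv2.findContours(m,0,1)[0],key=cv2.contourArea)
    e=cv2.fitEllipse(cv2.convexHull(c)); w=ray('wrist',*e[0],.078); P[k]=w
    hull=cv2.convexHull(c)[:,0]; q=np.array([ray('wrist',a,b,.078) for a,b in hull])
    (c0,r)=cv2.minEnclosingCircle(q[:,:2].astype(np.float32)*1000)
    print(k,np.round(e[0],1),np.round(e[1],1),np.round(w,4),'circ',np.round(c0,1),2*r)
C=sum(P.values())/4; X=(P['FR']+P['FL']-P['NR']-P['NL'])/4; Y=(P['NL']+P['FL']-P['NR']-P['FR'])/4
print(C,2*np.linalg.norm(X),2*np.linalg.norm(Y),np.arctan2(X[1],X[0]),np.arctan2(-Y[0],Y[1]))
th=(np.arctan2(X[1],X[0])+np.arctan2(-Y[0],Y[1]))/2
x=np.array([np.cos(th),np.sin(th)]);y=np.array([-x[1],x[0]])
s=state();t=s['tool_pos'];q=s['tool_rot']
from scipy.spatial.transform import Rotation as Ro
T=Ro.from_quat(np.r_[q[1:],q[0]])
for k in R4:
    m=C[:2]+.058*(x*(1 if k[0]=='F' else -1)+y*(1 if k[1]=='L' else -1))
    d=T.inv().apply(np.r_[m,.1]-t)
    print(k,m,'tool mm',np.round(d*1000,1),'frac',np.round(d/.8,4))
E
```

```text
NR [266.  79.] [74.  78.7] [0.504  0.0934 0.078 ] circ [505.2  93.2] 90.08972930908203
NL [362.5  81.6] [74.3 79.1] [0.5436 0.2024 0.078 ] circ [544.9 201.7] 90.53033447265625
FR [266.9 174. ] [67.  69.6] [0.6131 0.0535 0.078 ] circ [614.3  53.1] 89.82218170166016
FL [356.7 176.2] [66.6 69.7] [0.6527 0.1627 0.078 ] circ [653.6 162.3] 90.27586364746094
[0.57833449 0.12800305 0.078     ] 0.11614450799209712 0.11608526078007365 -0.34995476952159726 -0.3480792688443669
NR [0.50399684 0.09333442] tool mm [ 97.7 -57.6 251.1] frac [ 0.1221 -0.072   0.3138]
NL [0.54366585 0.2023407 ] tool mm [ 94.7  58.3 251. ] frac [0.1184 0.0729 0.3138]
FR [0.61300312 0.0536654 ] tool mm [-18.3 -60.6 251.1] frac [-0.0229 -0.0757  0.3139]
FL [0.65267213 0.16267168] tool mm [-21.2  55.4 251.1] frac [-0.0265  0.0693  0.3139]
```

```bash
python3 -m inch '[{"dx":-0.068,"dy":-0.0757,"dz":0.2,"rx":0,"ry":0,"rz":0},{"dx":-0.068,"dy":-0.0757,"dz":0.2,"rx":0,"ry":0,"rz":0},{"dx":-0.068,"dy":-0.0757,"dz":0.2,"rx":0,"ry":0,"rz":0},{"dx":-0.068,"dy":-0.0757,"dz":0.2,"rx":0,"ry":0,"rz":0},{"dx":-0.068,"dy":-0.0757,"dz":0.2,"rx":0,"ry":0,"rz":0}]'
python3 -m inch '[{"dx":0,"dy":0,"dz":0.05,"rx":0,"ry":0,"rz":0},{"dx":0,"dy":0,"dz":0.1,"rx":0,"ry":0,"rz":0},{"dx":0,"dy":0,"dz":0.12,"rx":0,"ry":0,"rz":0},{"dx":0,"dy":0,"dz":0.12,"rx":0,"ry":0,"rz":0},{"dx":0,"dy":0,"dz":0.12,"rx":0,"ry":0,"rz":0}]'
python3 -c "
from h import *
s=state();t=s['tool_pos'];print(t, t-np.r_[.6130,.05367,0])"
```

```text
time: 2.6
tool_pos: [0.6416, 0.0451, 0.1846]
tool_rot: [-0.006, 0.159, 0.987, -0.0]
contact_force: [1.4, -0.0, -0.1]
gripper_width: -0.003
grasp_force: 0.0
time: 3.1
tool_pos: [0.6464, 0.0455, 0.0977]
tool_rot: [0.001, 0.159, 0.987, 0.0]
contact_force: [0.9, 0.3, -0.2]
gripper_width: 0.002
grasp_force: 0.0
[0.64637521 0.04550986 0.09772901] [ 0.03337521 -0.00816014  0.09772901]
```

```bash
python3 -m inch '[{"dx":-0.002,"dy":0,"dz":0.006,"rx":0,"ry":0,"rz":0},{"dx":-0.002,"dy":0,"dz":0.012,"rx":0,"ry":0,"rz":0},{"dx":-0.002,"dy":0,"dz":0.012,"rx":0,"ry":0,"rz":0},{"dx":-0.002,"dy":0,"dz":0.012,"rx":0,"ry":0,"rz":0}]'
python3 -m inch '[{"dx":0,"dy":0,"dz":0.001,"rx":0,"ry":0,"rz":0},{"dx":0,"dy":0,"dz":0.002,"rx":0,"ry":0,"rz":0},{"dx":0,"dy":0,"dz":0.003,"rx":0,"ry":0,"rz":0},{"dx":0,"dy":0,"dz":0.003,"rx":0,"ry":0,"rz":0}]'
```

```text
time: 3.5
tool_pos: [0.6468, 0.0441, 0.086]
tool_rot: [0.0, 0.159, 0.987, 0.0]
contact_force: [0.9, -0.4, 0.3]
gripper_width: -0.001
grasp_force: 0.0
time: 3.9
tool_pos: [0.6466, 0.0441, 0.0831]
tool_rot: [-0.0, 0.159, 0.987, -0.0]
contact_force: [-0.2, 0.2, -0.8]
gripper_width: 0.001
grasp_force: 0.0
```

```bash
python3 -m inch '[{"dx":0,"dy":0,"dz":0.0015,"rx":0,"ry":0,"rz":0},{"dx":0,"dy":0,"dz":0.003,"rx":0,"ry":0,"rz":0},{"dx":0,"dy":0,"dz":0.0045,"rx":0,"ry":0,"rz":0},{"dx":0,"dy":0,"dz":0.0045,"rx":0,"ry":0,"rz":0}]'
python3 -m inch '[{"dx":0,"dy":0,"dz":0.0006,"rx":0,"ry":0,"rz":0},{"dx":0,"dy":0,"dz":0.0013,"rx":0,"ry":0,"rz":0},{"dx":0,"dy":0,"dz":0.0013,"rx":0,"ry":0,"rz":0}]'
```

```text
time: 4.3
tool_pos: [0.6465, 0.0442, 0.0794]
tool_rot: [-0.0, 0.159, 0.987, -0.0]
contact_force: [1.0, -0.0, -0.6]
gripper_width: 0.001
grasp_force: 0.0
time: 4.6
tool_pos: [0.6466, 0.0442, 0.0786]
tool_rot: [-0.0, 0.159, 0.987, -0.0]
contact_force: [0.1, 0.8, 0.8]
gripper_width: -0.001
grasp_force: 0.0
```

```bash
python3 -m inch '[{"dx":0,"dy":0,"dz":0.0007,"rx":0,"ry":0,"rz":0},{"dx":0,"dy":0,"dz":0.0014,"rx":0,"ry":0,"rz":0},{"dx":0,"dy":0,"dz":0.0014,"rx":0,"ry":0,"rz":0}]'
python3 -m inch '[{"dx":0,"dy":0,"dz":0,"rx":0,"ry":0,"rz":0},{"dx":0,"dy":0,"dz":0,"rx":0,"ry":0,"rz":0}]'
python3 look.py w3
```

```text
time: 4.9
tool_pos: [0.6468, 0.0442, 0.0781]
tool_rot: [0.0, 0.159, 0.987, -0.0]
contact_force: [-0.9, 0.0, 3.3]
gripper_width: 0.001
grasp_force: 1.6
time: 5.1
tool_pos: [0.6468, 0.0442, 0.0781]
tool_rot: [0.0, 0.159, 0.987, 0.0]
contact_force: [-2.3, -0.5, 5.0]
gripper_width: 0.002
grasp_force: 2.4
5.1 [0.64679521 0.04416178 0.07807664] [1.16108578e-04 1.59212070e-01 9.87244399e-01 8.50446715e-06] [-2.33216829 -0.47249085  4.97270173]
0.87 [314. 166. 210. 192.] [312. 171.] [202. 205.] [0.61   0.0553 0.078 ]
0.86 [320.   4.  70.   7.] [321.  -1.] [15. 66.] [0.5463 0.0801 0.078 ]
0.76 [552. 178. 176. 201.] [571. 178.] [184. 225.] [0.6489 0.164  0.078 ]
0.59 [605.   7.  71.  14.] [605.   1.] [22. 77.] [0.5818 0.1848 0.078 ]
```

View pics/w3.png

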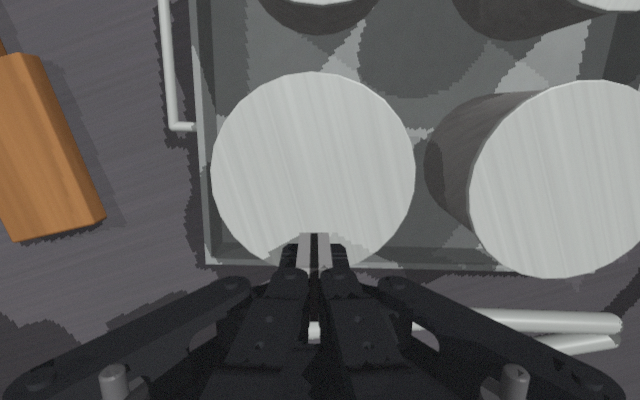

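Solid contact came at 0.078, which suggests this lid is home, with (312,171) being the lid under the finger. I'll make the same probe on the far left lid and compare.

```bash
python3 -m inch '[{"dx":0,"dy":0,"dz":-0.02,"rx":0,"ry":0,"rz":0},{"dx":-0.0036,"dy":0.05,"dz":-0.02,"rx":0,"ry":0,"rz":0},{"dx":-0.0036,"dy":0.1,"dz":-0.02,"rx":0,"ry":0,"rz":0},{"dx":-0.0036,"dy":0.145,"dz":-0.02,"rx":0,"ry":0,"rz":0},{"dx":-0.0036,"dy":0.145,"dz":-0.02,"rx":0,"ry":0,"rz":0}]'
python3 -m inch '[{"dx":0,"dy":0,"dz":0.008,"rx":0,"ry":0,"rz":0},{"dx":0,"dy":0,"dz":0.014,"rx":0,"ry":0,"rz":0},{"dx":0,"dy":0,"dz":0.0155,"rx":0,"ry":0,"rz":0},{"dx":0,"dy":0,"dz":0.0165,"rx":0,"ry":0,"rz":0},{"dx":0,"dy":0,"dz":0.0165,"rx":0,"ry":0,"rz":0}]'
python3 -m inch '[{"dx":0,"dy":0,"dz":0.001,"rx":0,"ry":0,"rz":0},{"dx":0,"dy":0,"dz":0.001,"rx":0,"ry":0,"rz":0}]'
python3 -m inch '[{"dx":0,"dy":0,"dz":0.001,"rx":0,"ry":0,"rz":0},{"dx":0,"dy":0,"dz":0.001,"rx":0,"ry":0,"rz":0}]'
```

```text
time: 5.7
tool_pos: [0.6869, 0.1574, 0.0944]
tool_rot: [0.001, 0.157, 0.988, 0.001]
contact_force: [0.5, 1.1, 0.1]
gripper_width: -0.004
grasp_force: 0.0
time: 6.2
tool_pos: [0.6857, 0.1526, 0.0802]
tool_rot: [-0.0, 0.16, 0.987, -0.0]
contact_force: [0.4, -0.5, -0.3]
gripper_width: -0.003
grasp_force: 0.0
time: 6.4
tool_pos: [0.6859, 0.1532, 0.0797]
tool_rot: [0.0, 0.159, 0.987, 0.0]
contact_force: [-0.3, 1.3, 0.0]
gripper_width: -0.0
grasp_force: 0.0
time: 6.6
tool_pos: [0.6858, 0.1534, 0.0787]
tool_rot: [-0.0, 0.159, 0.987, -0.0]
contact_force: [-0.3, -0.9, -0.3]
gripper_width: 0.003
grasp_force: 0.0
```

```bash
python3 -m inch '[{"dx":0,"dy":0,"dz":0.001,"rx":0,"ry":0,"rz":0},{"dx":0,"dy":0,"dz":0.001,"rx":0,"ry":0,"rz":0},{"dx":0,"dy":0,"dz":0.0014,"rx":0,"ry":0,"rz":0},{"dx":0,"dy":0,"dz":0.0014,"rx":0,"ry":0,"rz":0}]'
python3 -m inch '[{"dx":0,"dy":0,"dz":-0.02,"rx":0,"ry":0,"rz":0},{"dx":0.05,"dy":0.0036,"dz":-0.02,"rx":0,"ry":0,"rz":0},{"dx":0.11,"dy":0.0036,"dz":-0.02,"rx":0,"ry":0,"rz":0},{"dx":0.17,"dy":0.0036,"dz":-0.02,"rx":0,"ry":0,"rz":0},{"dx":0.23,"dy":0.0036,"dz":-0.02,"rx":0,"ry":0,"rz":0}]'
python3 -m inch '[{"dx":0.005,"dy":0,"dz":0,"rx":0,"ry":0,"rz":0},{"dx":0.005,"dy":0,"dz":0.008,"rx":0,"ry":0,"rz":0},{"dx":0.005,"dy":0,"dz":0.012,"rx":0,"ry":0,"rz":0},{"dx":0.005,"dy":0,"dz":0.014,"rx":0,"ry":0,"rz":0},{"dx":0.005,"dy":0,"dz":0.014,"rx":0,"ry":0,"rz":0}]'
python3 -m inch '[{"dx":0,"dy":0,"dz":0.001,"rx":0,"ry":0,"rz":0},{"dx":0,"dy":0,"dz":0.002,"rx":0,"ry":0,"rz":0},{"dx":0,"dy":0,"dz":0.002,"rx":0,"ry":0,"rz":0}]'
```

```text
time: 7.0
tool_pos: [0.686, 0.1534, 0.0781]
tool_rot: [0.0, 0.159, 0.987, 0.0]
contact_force: [-1.6, 0.0, 3.6]
gripper_width: -0.004
grasp_force: 1.3
time: 7.5
tool_pos: [0.5109, 0.2144, 0.0946]
tool_rot: [0.001, 0.159, 0.987, 0.0]
contact_force: [-0.0, 0.8, 1.2]
gripper_width: 0.001
grasp_force: 0.0
time: 8.0
tool_pos: [0.5093, 0.2148, 0.0822]
tool_rot: [-0.0, 0.16, 0.987, -0.0]
contact_force: [0.4, 0.4, -0.0]
gripper_width: 0.001
grasp_force: 0.0
time: 8.3
tool_pos: [0.5086, 0.2151, 0.0808]
tool_rot: [0.0, 0.159, 0.987, -0.0]
contact_force: [1.0, -0.5, 1.6]
gripper_width: 0.001
grasp_force: 0.1
```

Contact at 0.081 means the near left lid sits high. I'll rock it further and look.

```bash
python3 -m inch '[{"dx":0,"dy":0,"dz":0.001,"rx":0,"ry":0,"rz":0},{"dx":0,"dy":0,"dz":0.001,"rx":0,"ry":0,"rz":0}]'
python3 -m inch '[{"dx":0,"dy":0,"dz":0.001,"rx":0,"ry":0,"rz":0},{"dx":0,"dy":0,"dz":0.001,"rx":0,"ry":0,"rz":0},{"dx":0,"dy":0,"dz":0.001,"rx":0,"ry":0,"rz":0}]'
python3 look.py w4
```

```text
time: 8.5
tool_pos: [0.5083, 0.2152, 0.08]
tool_rot: [0.0, 0.159, 0.987, -0.0]
contact_force: [-1.3, -0.5, -0.0]
gripper_width: 0.0
grasp_force: 0.1
time: 8.8
tool_pos: [0.5083, 0.2153, 0.0792]
tool_rot: [0.0, 0.159, 0.987, 0.0]
contact_force: [-0.5, 0.7, -0.8]
gripper_width: 0.0
grasp_force: 0.2
8.8 [0.50827744 0.21525013 0.0792384 ] [5.15548426e-06 1.59203289e-01 9.87245822e-01 1.31608699e-05] [-0.47621087  0.70449207 -0.81048704]
0.95 [315. 291. 155. 108.] [314. 287.] [109. 158.] [0.5271 0.2087 0.078 ]
0.78 [548. 195. 146. 132.] [546. 193.] [122. 146.] [0.5147 0.3243 0.078 ]
0.77 [ 71.  29. 141.  56.] [ 67. -12.] [127. 149.] [0.3729 0.1586 0.078 ]
0.71 [ 88. 298. 177. 140.] [ 79. 301.] [149. 183.] [0.4976 0.0948 0.078 ]
0.62 [225. 251. 434. 191.] [244. 240.] [229. 484.] [0.4927 0.1852 0.078 ]
```

View pics/w4.png

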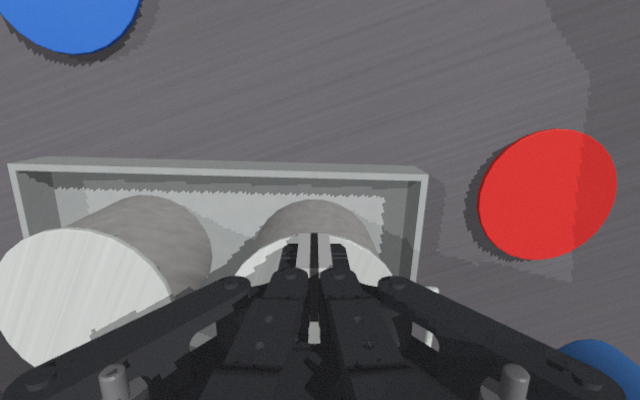

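The finger is on the near left lid at about (315,250), which gives under roughly 0.2 N, so it is rocking. I'll press on until it meets the rim and hold there.

```bash
python3 -m inch '[{"dx":0,"dy":0,"dz":0.0008,"rx":0,"ry":0,"rz":0},{"dx":0,"dy":0,"dz":0.0008,"rx":0,"ry":0,"rz":0},{"dx":0,"dy":0,"dz":0.0008,"rx":0,"ry":0,"rz":0}]'
python3 -m inch '[{"dx":0,"dy":0,"dz":0.0007,"rx":0,"ry":0,"rz":0},{"dx":0,"dy":0,"dz":0.0007,"rx":0,"ry":0,"rz":0},{"dx":0,"dy":0,"dz":0.0007,"rx":0,"ry":0,"rz":0}]'
```

```text
time: 9.2
tool_pos: [0.5084, 0.2153, 0.0788]
tool_rot: [0.0, 0.159, 0.987, 0.0]
contact_force: [-1.5, 0.1, 3.2]
gripper_width: -0.002
grasp_force: 1.4
time: 9.5
tool_pos: [0.5084, 0.2153, 0.0788]
tool_rot: [0.0, 0.159, 0.987, 0.0]
contact_force: [-2.3, 0.0, 5.9]
gripper_width: -0.001
grasp_force: 2.9
```

The near left lid rocks: it gave from 0.081 to 0.0788 and then went solid. I'll release, go over its middle, and come down.

```bash
python3 -m inch '[{"dx":0,"dy":0,"dz":-0.004,"rx":0,"ry":0,"rz":0},{"dx":0,"dy":0,"dz":-0.015,"rx":0,"ry":0,"rz":0},{"dx":-0.03,"dy":-0.0015,"dz":-0.015,"rx":0,"ry":0,"rz":0},{"dx":-0.047,"dy":-0.0015,"dz":-0.015,"rx":0,"ry":0,"rz":0},{"dx":-0.047,"dy":-0.0015,"dz":-0.015,"rx":0,"ry":0,"rz":0}]'
python3 -m inch '[{"dx":0,"dy":0,"dz":0.006,"rx":0,"ry":0,"rz":0},{"dx":0,"dy":0,"dz":0.008,"rx":0,"ry":0,"rz":0},{"dx":0,"dy":0,"dz":0.01,"rx":0,"ry":0,"rz":0},{"dx":0,"dy":0,"dz":0.01,"rx":0,"ry":0,"rz":0}]'
```

```text
time: 10.0
tool_pos: [0.5451, 0.2017, 0.0905]
tool_rot: [0.001, 0.16, 0.987, 0.0]
contact_force: [-0.1, -1.1, -0.3]
gripper_width: -0.001
grasp_force: 0.0
time: 10.4
tool_pos: [0.5429, 0.2024, 0.0815]
tool_rot: [-0.0, 0.159, 0.987, -0.0]
contact_force: [-0.3, -0.8, 0.4]
gripper_width: 0.0
grasp_force: 0.0
```

Centred. Now I'll press in small steps.

```bash
python3 -m inch '[{"dx":0,"dy":0,"dz":0.001,"rx":0,"ry":0,"rz":0},{"dx":0,"dy":0,"dz":0.002,"rx":0,"ry":0,"rz":0},{"dx":0,"dy":0,"dz":0.002,"rx":0,"ry":0,"rz":0}]'
python3 -m inch '[{"dx":0,"dy":0,"dz":0.001,"rx":0,"ry":0,"rz":0},{"dx":0,"dy":0,"dz":0.002,"rx":0,"ry":0,"rz":0},{"dx":0,"dy":0,"dz":0.002,"rx":0,"ry":0,"rz":0}]'
```

```text
time: 10.7
tool_pos: [0.5436, 0.2024, 0.081]
tool_rot: [-0.0, 0.159, 0.987, 0.0]
contact_force: [-3.2, 0.8, 4.1]
gripper_width: -0.002
grasp_force: 2.1
time: 11.0
tool_pos: [0.5436, 0.2024, 0.08]
tool_rot: [-0.0, 0.159, 0.987, 0.0]
contact_force: [-3.8, -0.8, 7.6]
gripper_width: -0.001
grasp_force: 3.8
```

```bash
python3 -m inch '[{"dx":0,"dy":0,"dz":0.001,"rx":0,"ry":0,"rz":0},{"dx":0,"dy":0,"dz":0.002,"rx":0,"ry":0,"rz":0},{"dx":0,"dy":0,"dz":0.002,"rx":0,"ry":0,"rz":0}]'
python3 -m inch '[{"dx":0,"dy":0,"dz":0.001,"rx":0,"ry":0,"rz":0},{"dx":0,"dy":0,"dz":0.002,"rx":0,"ry":0,"rz":0},{"dx":0,"dy":0,"dz":0.002,"rx":0,"ry":0,"rz":0}]'
```

```text
time: 11.3
tool_pos: [0.5436, 0.2024, 0.0785]
tool_rot: [-0.0, 0.159, 0.987, 0.0]
contact_force: [-3.6, -0.7, 8.1]
gripper_width: 0.002
grasp_force: 3.9
time: 11.6
tool_pos: [0.5437, 0.2025, 0.078]
tool_rot: [-0.0, 0.159, 0.987, -0.0]
contact_force: [-7.5, -1.1, 13.8]
gripper_width: -0.001
grasp_force: 6.6
```

It is now at 0.078. One firmer press to confirm the stop, then I'll retract and re-probe the same edge to check it no longer gives.

```bash
python3 -m inch '[{"dx":0,"dy":0,"dz":0.001,"rx":0,"ry":0,"rz":0},{"dx":0,"dy":0,"dz":0.002,"rx":0,"ry":0,"rz":0},{"dx":0,"dy":0,"dz":0.002,"rx":0,"ry":0,"rz":0}]'
python3 -m inch '[{"dx":0,"dy":0,"dz":-0.008,"rx":0,"ry":0,"rz":0},{"dx":0,"dy":0,"dz":-0.015,"rx":0,"ry":0,"rz":0},{"dx":0.03,"dy":0.0015,"dz":-0.015,"rx":0,"ry":0,"rz":0},{"dx":0.047,"dy":0.0015,"dz":-0.015,"rx":0,"ry":0,"rz":0},{"dx":0.047,"dy":0.0015,"dz":-0.008,"rx":0,"ry":0,"rz":0}]'
python3 -m inch '[{"dx":0,"dy":0,"dz":0.002,"rx":0,"ry":0,"rz":0},{"dx":0,"dy":0,"dz":0.002,"rx":0,"ry":0,"rz":0},{"dx":0,"dy":0,"dz":0.002,"rx":0,"ry":0,"rz":0}]'
```

```text
time: 11.9
tool_pos: [0.544, 0.2025, 0.078]
tool_rot: [-0.0, 0.159, 0.987, -0.0]
contact_force: [-10.6, -2.1, 20.7]
gripper_width: 0.004
grasp_force: 10.2
time: 12.4
tool_pos: [0.5072, 0.2157, 0.0802]
tool_rot: [0.0, 0.159, 0.987, 0.0]
contact_force: [0.4, -0.1, 0.0]
gripper_width: 0.001
grasp_force: 0.0
time: 12.7
tool_pos: [0.5088, 0.215, 0.0786]
tool_rot: [0.0, 0.159, 0.987, -0.0]
contact_force: [-0.2, 0.5, -0.2]
gripper_width: 0.002
grasp_force: 0.0
```

There is no contact at 0.0786 near the edge, so the lid is home. I'll move clear and look.

```bash
python3 -m inch '[{"dx":0,"dy":0,"dz":-0.06,"rx":0,"ry":0,"rz":0},{"dx":0,"dy":0,"dz":-0.12,"rx":0,"ry":0,"rz":0},{"dx":-0.05,"dy":-0.06,"dz":-0.18,"rx":0,"ry":0,"rz":0},{"dx":-0.11,"dy":-0.08,"dz":-0.22,"rx":0,"ry":0,"rz":0},{"dx":-0.14,"dy":-0.08,"dz":-0.25,"rx":0,"ry":0,"rz":0}]'
python3 -m inch '[{"dx":0,"dy":0,"dz":-0.05,"rx":0,"ry":0,"rz":0},{"dx":0,"dy":0,"dz":-0.05,"rx":0,"ry":0,"rz":0},{"dx":0,"dy":0,"dz":-0.05,"rx":0,"ry":0,"rz":0},{"dx":0,"dy":0,"dz":-0.05,"rx":0,"ry":0,"rz":0},{"dx":0,"dy":0,"dz":-0.05,"rx":0,"ry":0,"rz":0}]'
python3 look.py w5
```

```text
time: 13.2
tool_pos: [0.5831, 0.1256, 0.2676]
tool_rot: [0.0, 0.16, 0.987, -0.0]
contact_force: [-0.3, 0.5, -0.6]
gripper_width: 0.002
grasp_force: 0.0
time: 13.7
tool_pos: [0.5816, 0.1275, 0.3042]
tool_rot: [-0.002, 0.159, 0.987, -0.0]
contact_force: [-0.5, 0.5, -0.3]
gripper_width: 0.002
grasp_force: 0.0
13.7 [0.58163402 0.12749035 0.30420212] [-1.64144850e-03  1.59009363e-01  9.87275610e-01 -4.45133629e-04] [-0.48472187  0.54859682 -0.30727428]
0.85 [488.  78.  80.  77.] [486.  74.] [69. 81.] [0.5447 0.3323 0.078 ]
0.84 [264. 210.  80.  74.] [264. 210.] [73. 78.] [0.6123 0.0552 0.078 ]
0.69 [263. 109.  85.  88.] [263. 109.] [83. 88.] [0.5031 0.0942 0.078 ]
0.68 [369. 115.  86.  85.] [369. 112.] [82. 87.] [0.5429 0.2032 0.078 ]
0.58 [361. 212.  79.  75.] [362. 212.] [74. 79.] [0.6514 0.1638 0.078 ]
```

View pics/w5.png

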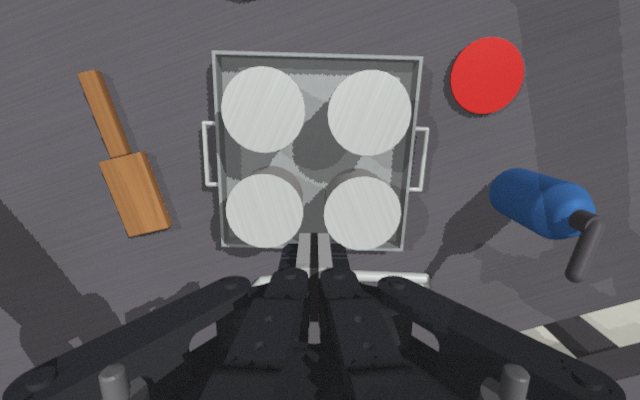

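The picture shows all four lids in place at (263,109), (369,112), (264,210) and (362,212), with the fingers clear above them.

```bash
python3 -c "
from plant import ticket;print(ticket.job_done())"
```

```text
the job is handed in; nothing more can be done
None
```

The near left lid (lid_1) was the one that rocked; I pressed it home at its middle with about 21 N, confirmed its edge no longer sat high, moved clear and handed the job in at about 14 s, with the near right lid never probed since the loose one was already found.

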